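# Lock the spring-loaded organizer tray at its mark

### The job

Pull the white organizer's tray out by its aluminium bar until the black pointer lies on the red band, and only then, keeping the tray there, slide the orange cam lever along the bar until it is fully closed. A spring pulls the tray back in and the lever alone does not hold it until I have tightened the screw behind, so finish still gripping the bar with the pointer on the red band and the lever fully closed. Do not disturb the dish, remote control, keys or nail clipper.

Things in the scene. Friction and masses are not known exactly. Their poses are not given: they have to be found in the camera images.
- organizer: White plastic drawer organizer, 200 x 200 x 60 mm high, fixed to the console, its place and yaw vary. Origin: centre of its underside. Its tray pulls out along its own -x (towards the robot).
- tray (a joint): How far the tray is pulled out (m), 0 = home, 0.12 = stop. A spring pulls it home with 1.5 N at 0, growing by 30 N per metre; it starts home. The white tray (180 mm wide) reaches up to 56 mm; two 14 mm wide posts on its front carry the bar's ends up to the bar.
- bar (a point): Aluminium pull bar of the tray, level, 148 mm long along its y, 14 mm thick along x, 20 mm tall. Origin: the bar's centre, 105 mm above the console. Axes parallel to the organizer's. In its frame the bar is clear for gripping across x (fingers on its -x and +x sides, from above) from y = -60 mm to the lever; everything below it near the fingers is lower than 72 mm above the console, except the two end posts under the bar at y = -67 and +67 mm.
- cam_lever (a joint): Slide of the cam lever along the bar (m): 0 = open, 0.03 = fully closed, its stop. It moves towards +y of the organizer (along the bar), resists with about 1.5 N and stays where it is left.
- lever_mid (a point): Centre of the orange cam lever, a saddle around the bar: 54 mm along x (across the bar, so it sticks out 20 mm either side of it), 16 mm along y, 34 mm high, with a small tab on its top to 23 mm above the centre. Fully open it sits 15 mm to +y of the bar's centre, fully closed 45 mm. Fingers that hold the bar on its -y side can slide along the bar towards +y and push the saddle's flat -y face.
- pointer (a point): Tip of the tray's black pointer, a 4 mm wide line (along x) 68 mm above the console, at the rear end of the thin white arm that runs back from the tray's front over the organizer's top, at its -y edge. Moves with the tray; lies at x = +70 mm in the organizer's frame when the tray is home.
- mark: Red band on the organizer's top, 12 mm along x, 22 mm along y, 2 mm thick, fixed there, at a place along x that varies. Origin: the middle of its underside, x axis as the organizer's. The tray is at its length when the pointer has the same x as this along the organizer's x (40 to 85 mm of pull).
- dish: Dark blue ceramic dish, 116 mm across, 36 mm high, loose. Origin: centre of underside. Leave alone.
- remote: Grey remote control, 150 x 45 x 18 mm, loose. Origin: centre of underside, long along x. Leave alone.
- keys: Ring with three aluminium keys, about 80 x 60 x 4 mm, loose. Origin: about the middle of its underside. Leave alone.
- clipper: Steel nail clipper, 60 x 14 x 12 mm, loose. Origin: centre of underside. Leave alone.

How it is judged:
By the outcome, as a careful person would: the job done as asked, in the order asked, and still so for the second after the job is handed in, while the arm keeps its last pose, push and grip.
It also fails if it takes over 40 s, if anything falls off the work surface, if the arm or the gripper's body presses on something with over 40 N, if the wrist force passes 120 N, or if a joint passes its speed limit or range.

### The arm

A 6-joint arm with a two-finger parallel gripper is mounted at the origin on the work surface. World frame = base frame: x ahead of the robot, y to its left, z up, the work surface at z = 0. Lengths are in m, angles in rad, forces in N, time in s.
With the tool pointing down it reaches from about 0.35 to 0.85 m from the base axis. Payload 8.1 kg.
Tool frame: the origin (TCP) lies midway between the tips of the shut fingers; the grasp point (between the pads) lies 19 mm behind it (robot.grip_point_offset is the distance from the TCP to the grasp point, in m); z points along the fingers, y is the line along which they close (so a half turn about z gives the same grasp; the last joint's range is limited). The gripper opens to 93 mm and grips with 3 to 60 N. Pads are 15 mm wide; open, the fingers measure 128 mm over their backs; the gripper's body (75 mm by 188 mm) begins 65 mm behind the grasp point.
Start: joints at [1.178, 0.13, 1.488, -0, 1.523, -0.085], TCP at [0.182, 0.572, 0.219] pointing down, gripper open.
Joint ranges: [-2.96, 2.96], [-0.89, 2.26], [0.02, 2.5], [-1.34, 4.48], [0, 2.73], [-2.66, 2.66]. Speed limits (rad/s): [2.39, 2.39, 2.79, 3.14, 3.14, 3.14].

### API

Orientations are given as a rotation vector (axis times angle).
In Python, from plant import robot, read_camera, job gives the robot as it stands.
- The arm moves only by the shell command python3 -m inch 'ROWS' [FORCE]. ROWS is JSON, one flat list of numbers, 5 for each row, row after row: the shift along the world's x, y, z in mm, then the turn about the world's z in degrees, then the opening in per cent of the stroke, from 0 (shut) to 100 (fully open). In form: [dx, dy, dz, yaw, hand, dx, dy, dz, yaw, hand, ...]. A call has 1 to 10 rows; each row is the pose to reach, as a shift and turn from the pose commanded when the call began; what a row does not reach only later rows make up. A row lasts 1/12 s, in which the tool goes at most 41.7 mm and 7.16 degrees, less where a joint would pass 70% of its speed; a pose out of reach is approached as far as the arm can. A call with a gripper value outside its range is refused whole. The fingers move at their own pace and stop on an object; FORCE is the grip in N (left out, the last holds). Time passes only in rows, so rows that repeat a pose let the fingers close. It gives the time, the measured TCP pose, the force, the opening and the grip force at its end, in the units of the state.
- robot.read_state(): the state, without advancing time (a new reading comes with each control period).
- read_camera(name): name is "side" or "top"; returns a dict with "image" (400x640x3 uint8, blue, green, red), "K" (3x3 intrinsics, pixels), "extrinsics" (4x4, takes a point from world to camera coordinates). Camera axes: x right, y down, z forward; pixel columns grow to the right and rows downward; lengths in m; the calibration is good to about 2 mm. A picture is of the moment at which its call begins. There is no depth.
- job.close_job(): hands the job in; it is judged then, once.
The state is a dict: "t": time; "q": joint angles; "dq": joint speeds; "joint_torque": joint torques, N m; "tool_pos": TCP position; "orientation": TCP orientation; "force": force on the tool from outside, world axes, zero at the start; "wrist_torque": the same for the moment, N m; "opening": finger opening in m; "gripper_force": force on a finger pad.
Only numpy, scipy, OpenCV 4.12 (cv2) and the standard library are available. Lean on these libraries where they do the work, as an engineer would, in place of code of your own. Each camera call takes 0.05 s, during which the arm holds its last target. There are 200 camera calls.

## Working session

There is one attempt and no reset: what is moved stays moved. The work goes in short steps, Python scripts to look and compute and a shell command to move; the robot and the scene stay as the last step left them, time stands still between calls to the robot, and variables do not carry over. Pictures are saved under pics/ and viewed, at most 10 in all, crops included, and the job is handed in when it is done.

```bash
mkdir -p pics; cat > h.py <<'E'
import numpy as np, cv2
from plant import robot, read_camera, job
def snap(name,fn,crop=None,scale=1):
    c=read_camera(name); im=c["image"]
    if crop: x0,y0,x1,y1=crop; im=im[y0:y1,x0:x1]
    if scale!=1: im=cv2.resize(im,None,fx=scale,fy=scale,interpolation=cv2.INTER_CUBIC)
    cv2.imwrite("pics/"+fn,im); return c
def px2w(c,u,v,z):
    K=np.array(c["K"]);E=np.array(c["extrinsics"]);R=E[:3,:3];t=E[:3,3]
    o=-R.T@t; d=R.T@np.linalg.solve(K,[u,v,1.]); return o+d*(z-o[2])/d[2]
def w2px(c,p):
    E=np.array(c["extrinsics"]);q=np.array(c["K"])@(E[:3,:3]@np.array(p)+E[:3,3]);return q[:2]/q[2]
E
python3 - <<'E'
from h import *
a=snap("top","t0.png");b=snap("side","s0.png")
for c in(a,b):
    E=np.array(c["extrinsics"]);print(np.round(-E[:3,:3].T@E[:3,3],3),np.round(E[:3,:3],2).tolist(),c["K"][0][0])
E
```

```text
[0.523 0.03  0.985] [[0.01, -1.0, 0.01], [-0.99, -0.01, -0.12], [0.12, -0.01, -0.99]] 435.0490840497586
[0.495 0.855 0.642] [[-0.99, -0.13, 0.0], [-0.07, 0.56, -0.83], [0.1, -0.82, -0.56]] 414.4260814721865
```

View pics/t0.png

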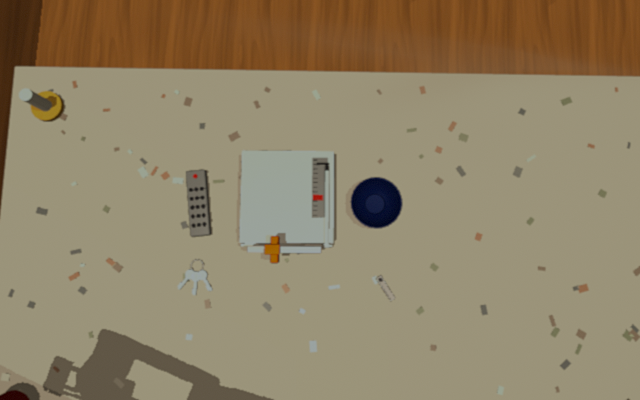

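View pics/s0.png

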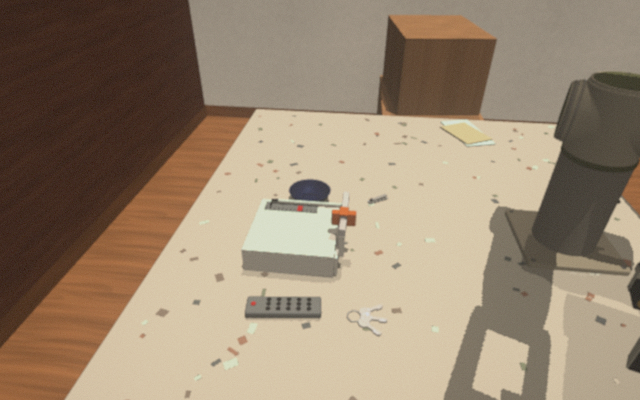

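The top view shows the organizer around (288,198), the bar around (285,249), the lever at (273,249), the red band at (318,198) and the pointer near (322,167). I'll enlarge it.

```bash
python3 - <<'E'
from h import *
c=snap("top","t1.png",(230,140,350,270),4.6)
im=c["image"].astype(int)
m=(im[...,2]>150)&(im[...,1]<60)&(im[...,0]<60)
m[:, :300]=0; m[:,340:]=0; m[:150]=0;m[230:]=0
v,u=np.nonzero(m);print("red",u.mean(),v.mean(),len(u))
E
```

```text
red 317.35 196.85 40
```

View pics/t1.png

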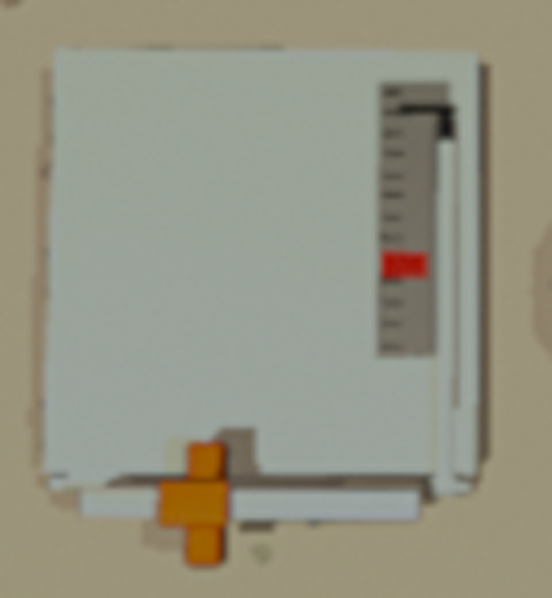

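The crop shows the pointer line at (400–452,108), the red band centred at (405,265), the bar from (82,502) to (420,505), and the lever at (205,503).

```bash
python3 - <<'E'
from h import *
c=read_camera("top")
f=lambda x,y,z:px2w(c,(x+.5)/4.6-.5+230,(y+.5)/4.6-.5+140,z)
P={k:f(*a) for k,a in dict(p0=(400,107,.068),p1=(452,109,.068),red=(405,265,.062),bl=(82,502,.115),br=(420,505,.115),lev=(205,503,.12),lb=(205,443,.122),lf=(205,567,.122),c1=(54,48,.06),c2=(478,52,.06),ch=(440,356,.06),cg=(450,82,.06),c0=(378,82,.06),c00=(378,356,.06)).items()}
for k,p in P.items():print(k,np.round(p*1000,1))
for a,b in(("bl","br"),("c1","c2")):
    d=P[a]-P[b];print(a,np.linalg.norm(d),np.degrees(np.arctan2(-d[0],d[1])))
d=P["c0"]-P["c00"];print(np.degrees(np.arctan2(d[1],d[0])))
print(robot.read_state()["orientation"],robot.read_state()["t"],robot.grip_point_offset)
from scipy.spatial.transform import Rotation as R
print(R.from_rotvec(robot.read_state()["orientation"]).as_matrix().round(3))
E
```

```text
p0 [713.4  33.8  68. ]
p1 [712.9   9.5  68. ]
red [640.   30.4  62. ]
bl [528.2 168.2 115. ]
br [528.8  22.4 115. ]
lev [528.4 114.7 120. ]
lb [554.  115.2 122. ]
lf [501.3 113.8 122. ]
c1 [740.9 197.2  60. ]
c2 [742.1  -2.6  60. ]
ch [597.9  13.6  60. ]
cg [727.4  10.4  60. ]
c0 [726.9  44.4  60. ]
c00 [597.5  42.3  60. ]
bl 0.14585683882645462 0.24687246635428567
c1 0.19987517198150023 0.35321535485050987
0.9102151325200616
[-4.81610791e-01 -3.10420632e+00  1.73829687e-03] 0.2 0.0188
[[-0.953  0.303 -0.   ]
 [ 0.303  0.953 -0.001]
 [ 0.    -0.001 -1.   ]]
```

```bash
python3 -m inch '[120,-170,0,-36,100,240,-340,0,-72,100,346,-500,0,-72,100,346,-500,0,-72,100,346,-500,0,-72,100,346,-500,0,-72,100,346,-500,0,-72,100,346,-500,0,-72,100,346,-500,0,-72,100,346,-500,0,-72,100]'
```

```text
t: 1.03
tool_pos: [0.4197, 0.2275, 0.2187]
orientation: [2.214, 2.229, 0.001]
force: [1.0, 0.5, -0.8]
opening: 0.0933
gripper_force: 0.0
```

```bash
python3 -m inch '[100,-140,0,0,100,100,-140,0,0,100,100,-140,0,0,100,100,-140,0,0,100,100,-140,0,0,100,100,-140,0,0,100,100,-140,0,0,100,100,-140,0,0,100]'
```

```text
t: 1.7
tool_pos: [0.5184, 0.0904, 0.2185]
orientation: [-2.205, -2.236, 0.0]
force: [-0.9, -0.7, 0.4]
opening: 0.0927
gripper_force: 0.0
```

```bash
python3 -m inch '[10,-18,-20,0,100,10,-18,-50,0,100,10,-18,-85,0,100,10,-18,-115,0,100,10,-18,-130,0,100,10,-18,-130,0,100,10,-18,-130,0,100,10,-18,-130,0,100]'; python3 -c '
from h import *
snap("top","t2.png",(230,140,350,270),4.6);snap("side","s2.png",(230,130,400,280),4)'
```

```text
t: 2.37
tool_pos: [0.5299, 0.0724, 0.0904]
orientation: [2.204, 2.236, 0.003]
force: [0.4, 0.2, -0.9]
opening: 0.0928
gripper_force: 0.0
```

View pics/s2.png

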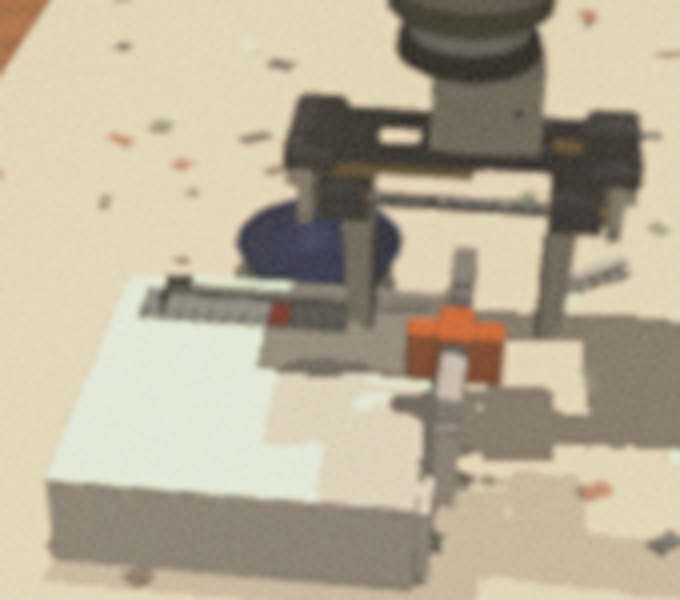

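The fingers straddle the bar on the lever's far (−y) side, with the bar near (462,270). The pointer and red band are still visible. Closing now.

```bash
python3 -m inch '[0,0,-2,0,0,0,0,-2,0,0,0,0,-2,0,0,0,0,-2,0,0,0,0,-2,0,0,0,0,-2,0,0,0,0,-2,0,0,0,0,-2,0,0,0,0,-2,0,0,0,0,-2,0,0]' 15
```

```text
t: 3.3
tool_pos: [0.5291, 0.0713, 0.0866]
orientation: [-2.207, -2.236, 0.0]
force: [0.2, -0.2, -0.7]
opening: 0.0309
gripper_force: 0.0
```

```bash
python3 -m inch '[0,0,0,0,0,0,0,0,0,0,0,0,0,0,0,0,0,0,0,0,0,0,0,0,0,0,0,0,0,0,0,0,0,0,0,0,0,0,0,0]'
```

```text
t: 3.97
tool_pos: [0.5276, 0.0713, 0.0865]
orientation: [-2.205, -2.234, 0.004]
force: [-8.4, 0.1, 6.1]
opening: 0.0139
gripper_force: 15.0
```

```bash
python3 -m inch '[-8,0,0,0,0,-18,0,0,0,0,-28,0,0,0,0,-38,0,0,0,0,-48,0,0,0,0,-58,0,0,0,0,-66,-1,0,0,0,-71,-1,0,0,0,-73,-1,0,0,0,-73,-1,0,0,0]'; python3 -m inch '[0,0,0,0,0,0,0,0,0,0,0,0,0,0,0]'; python3 - <<'E'
from h import *
c=snap("top","t3.png",(270,140,350,200),8); snap("side","s3.png",(250,180,350,240),7)
a=cv2.imread("pics/t3.png");b=cv2.imread("pics/s3.png")
b=b[:, :640];a=a[100:];b=b[:220]
cv2.imwrite("pics/m3.png",np.vstack([a[:380],b]))
E
```

```text
t: 4.8
tool_pos: [0.4557, 0.071, 0.0865]
orientation: [-2.207, -2.236, -0.002]
force: [3.9, 4.4, -4.2]
opening: 0.0138
gripper_force: 15.0
t: 5.05
tool_pos: [0.4561, 0.071, 0.0865]
orientation: [-2.207, -2.236, -0.002]
force: [3.2, 3.3, -4.0]
opening: 0.0138
gripper_force: 15.0
```

View pics/m3.png

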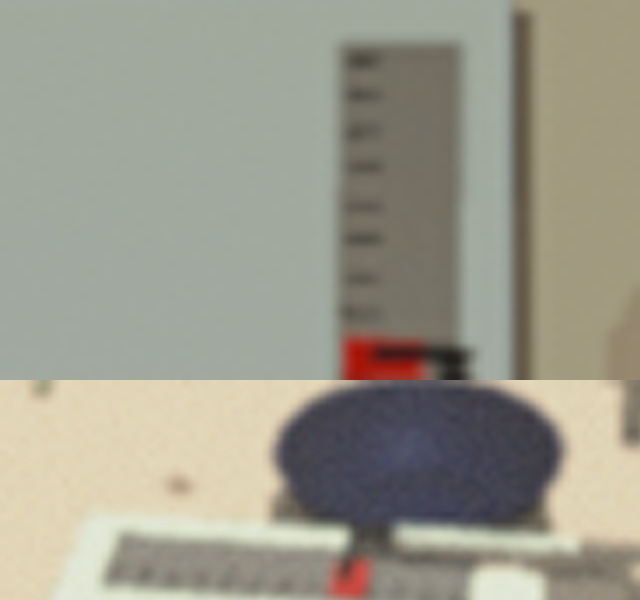

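The pointer overlaps the red band at about (400,353), towards its far edge. I'll measure the offset at subpixel accuracy.

```bash
cat > off.py <<'E'
from h import *
ims=[];
for i in range(4): c=read_camera("top"); ims.append(c["image"].astype(float))
im=np.mean(ims,0)
E=c
for v in range(178,206): print(v, im[v,312:331,2].astype(int))
E
python3 off.py; sed -i 's/^E$//' off.py; python3 -m inch '[0,0,0,0,0]'
```

```text
178 [127 105  98  96  98 105 115 118 117 117 117 117 117 116 119 137 158 161
 161]
179 [130 115 113 114 114 115 118 118 117 117 117 117 117 116 119 137 158 161
 161]
180 [131 118 118 119 118 118 119 118 118 118 117 117 117 116 119 137 158 162
 161]
181 [128 109 105 105 106 110 117 118 118 118 118 117 117 116 119 137 158 162
 161]
182 [124  97  88  86  89 100 115 118 118 118 118 117 118 116 119 137 158 162
 161]
183 [129 113 111 112 111 114 118 118 118 118 118 118 118 117 119 137 158 161
 161]
184 [131 119 120 120 119 119 119 118 118 118 117 118 117 117 119 137 158 161
 160]
185 [131 119 118 119 118 119 118 118 118 118 117 118 117 117 120 138 158 162
 160]
186 [129 113 108 109 111 115 118 119 118 118 118 117 117 117 119 137 158 162
 161]
187 [127 105  95  96 100 111 118 119 118 118 118 118 118 117 120 137 158 161
 161]
188 [130 116 113 114 115 117 118 119 118 118 118 118 118 117 119 137 158 161
 161]
189 [131 119 119 120 119 119 119 119 118 119 118 119 118 118 119 138 159 161
 161]
190 [126 110 113 114 114 115 118 118 118 119 119 118 119 117 119 138 158 161
 161]
191 [119  95  99 102 
[... 663 characters left out ...]
 158 161 161 162 162 161 154 132  97  56  36  49  96 141
 160]
200 [124 114 116 116 123 132 138 138 138 139 136 124  94  51  29  42  88 137
 160]
201 [119  99  95  95  99 109 119 122 121 122 122 116  93  51  31  41  87 137
 160]
202 [125 115 115 116 116 117 120 119 120 120 120 114  93  64  55  61  92 136
 159]
203 [127 120 121 122 122 121 121 121 120 121 120 115 104 105 112 113 117 137
 158]
204 [125 115 116 116 116 118 121 121 121 120 120 116 119 141 156 157 145 142
 157]
205 [123 108 103 101 103 111 119 121 121 121 120 115 122 146 162 162 150 142
 157]
t: 5.43
tool_pos: [0.4562, 0.071, 0.0865]
orientation: [-2.207, -2.236, -0.002]
force: [2.9, 4.9, -4.7]
opening: 0.0138
gripper_force: 15.0
```

View pics/t3.png

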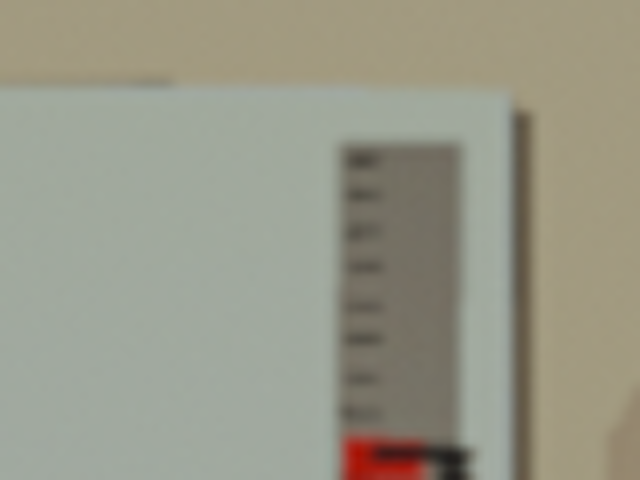

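```bash
python3 - <<'E'
from h import *
c=read_camera("top");im=c["image"].astype(float)
for v in range(191,203): print(v, im[v,314,:].astype(int),im[v,319,:].astype(int))
r=px2w(c,318,196.8,.062);p=px2w(c,318,196.1,.068);print(r,p,p-r)
print(px2w(c,318,193.7,.062)-px2w(c,318,199.7,.062))
c=snap("side","s4.png",(285,185,325,220),16)
E
```

```text
191 [ 85  95 100] [103 116 119]
192 [ 89  99 104] [103 116 120]
193 [ 95 108 122] [104 116 121]
194 [ 77  89 144] [ 93 104 128]
195 [ 34  44 164] [ 49  56 120]
196 [  8  19 166] [26 28 70]
197 [ 10  22 166] [ 23  28 106]
198 [ 11  23 167] [ 16  26 162]
199 [ 17  27 156] [ 36  47 161]
200 [ 46  54 116] [ 75  86 139]
201 [80 90 96] [103 116 122]
202 [102 114 116] [107 119 120]
[0.64086475 0.02965986 0.062     ] [0.64160072 0.02968248 0.068     ] [7.35970073e-04 2.26209969e-05 6.00000000e-03]
[0.01294092 0.00018372 0.        ]
```

View pics/s4.png

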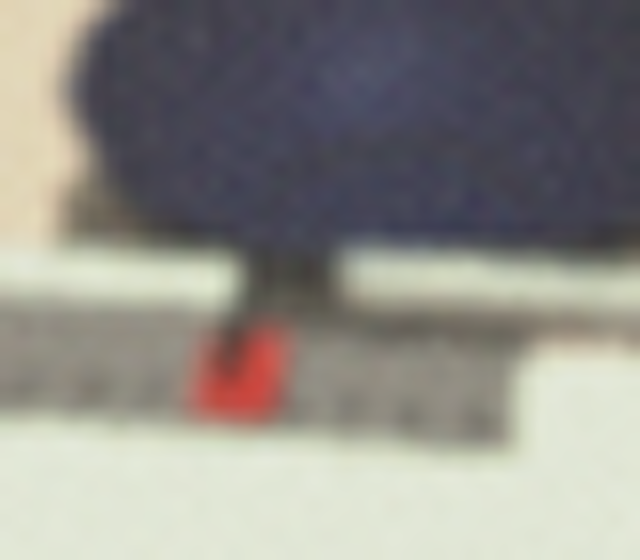

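Both views put the pointer about 0.7 mm short of the band's middle. I'll pull 1 mm more, then slide towards +y by about 55 mm, to the lever's stop.

```bash
python3 -m inch '[-1,0,0,0,0,-1,0,0,0,0,-1,4,0,0,0,-1,8,0,0,0,-1,12,0,0,0,-1,16,0,0,0,-1,20,0,0,0,-1,20,0,0,0]' 8; python3 -m inch '[0,4,0,0,0,0,8,0,0,0,0,12,0,0,0,0,16,0,0,0,0,20,0,0,0,0,20,0,0,0]'
```

```text
t: 6.2
tool_pos: [0.4559, 0.0887, 0.0871]
orientation: [2.205, 2.233, -0.002]
force: [3.7, -8.2, -0.7]
opening: 0.0138
gripper_force: 8.0
t: 6.7
tool_pos: [0.4559, 0.1084, 0.087]
orientation: [2.205, 2.232, -0.003]
force: [3.4, -8.8, -1.1]
opening: 0.0139
gripper_force: 8.6
```

```bash
python3 -m inch '[-1,3,0,0,0,-1,6,0,0,0,-1,9,0,0,0,-1,12,0,0,0,-1,14,0,0,0,-1,16,0,0,0,-1,16,0,0,0]'; python3 -m inch '[0,1,0,0,0,0,2,0,0,0,0,3,0,0,0,0,3,0,0,0]'
```

```text
t: 7.28
tool_pos: [0.455, 0.1227, 0.087]
orientation: [2.204, 2.231, -0.006]
force: [4.0, -18.6, 1.6]
opening: 0.014
gripper_force: 14.9
t: 7.62
tool_pos: [0.4551, 0.1232, 0.087]
orientation: [2.203, 2.228, -0.011]
force: [2.7, -33.3, 2.0]
opening: 0.0138
gripper_force: 19.7
```

The force has risen to 33 N with almost no further travel, so the lever is at its stop. I'll ease off the push and check.

```bash
python3 -m inch '[0,-1,0,0,0,0,-2,0,0,0,0,-2,0,0,0,0,-2,0,0,0]' 15; python3 - <<'E'
from h import *
c=read_camera("top");im=c["image"].astype(float)
for v in range(192,203): print(v, im[v,314,:].astype(int),im[v,319,:].astype(int))
snap("side","a.png",(275,180,415,285),5)
cv2.imwrite("pics/b.png",cv2.resize(c["image"][185:300,220:360],None,fx=4,fy=4,interpolation=2))
E
```

```text
t: 7.95
tool_pos: [0.4552, 0.1231, 0.087]
orientation: [2.204, 2.23, -0.006]
force: [4.1, -22.1, 1.9]
opening: 0.014
gripper_force: 25.5
192 [ 88 100 104] [105 117 120]
193 [ 96 107 123] [105 117 123]
194 [ 77  89 145] [ 92 104 139]
195 [ 33  44 164] [ 47  55 147]
196 [  7  21 167] [23 26 84]
197 [ 10  23 167] [24 25 54]
198 [ 11  23 168] [ 15  20 118]
199 [ 17  29 157] [ 38  47 156]
200 [ 45  53 116] [ 76  88 141]
201 [80 91 96] [103 116 123]
202 [102 115 116] [106 119 121]
```

View pics/a.png

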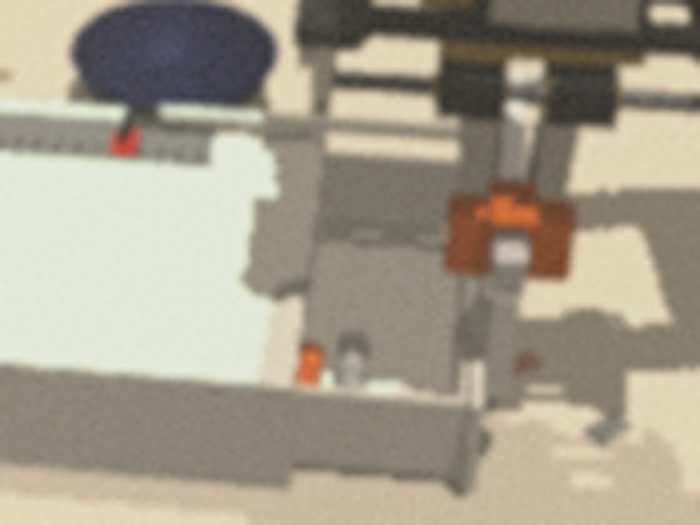

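View pics/b.png

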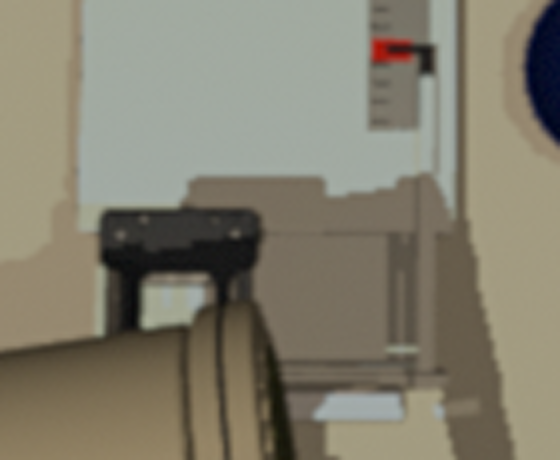

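```bash
python3 - <<'E'
from h import *
c=read_camera("side")
f=lambda x,y:((x+.5)/5-.5+275,(y+.5)/5-.5+180)
# prediction: saddle corners/tab if fully closed, for several bar-centre y
for yc in(95.5,97.5):
  for s in(25,27,30):
    L=np.array([.4552,(yc+15+s)/1000,.105])
    for n,o in(("tabtop",(0,0,.023)),("nearLowR",(-.027,.008,-.017)),("nearLowL",(.027,.008,-.017)),("nearUpR",(-.027,.008,.017))):
        u=w2px(c,L+o);print(yc,s,n,np.round((u-[275,180]+.5)*5-.5,0),end=' ')
    print()
  for z in(.095,.115):print("barend",np.round((w2px(c,[.455,(yc+74)/1000,z])-[275,180]+.5)*5-.5))
E
```

```text
95.5 25 tabtop [511. 180.] 95.5 25 nearLowR [567. 271.] 95.5 25 nearLowL [440. 261.] 95.5 25 nearUpR [575. 208.] 
95.5 27 tabtop [511. 183.] 95.5 27 nearLowR [567. 274.] 95.5 27 nearLowL [440. 264.] 95.5 27 nearUpR [575. 210.] 
95.5 30 tabtop [511. 187.] 95.5 30 nearLowR [567. 278.] 95.5 30 nearLowL [440. 268.] 95.5 30 nearUpR [575. 215.] 
barend [505. 291.]
barend [509. 253.]
97.5 25 tabtop [511. 183.] 97.5 25 nearLowR [567. 274.] 97.5 25 nearLowL [440. 264.] 97.5 25 nearUpR [575. 210.] 
97.5 27 tabtop [511. 185.] 97.5 27 nearLowR [567. 277.] 97.5 27 nearLowL [440. 267.] 97.5 27 nearUpR [575. 213.] 
97.5 30 tabtop [511. 190.] 97.5 30 nearLowR [567. 281.] 97.5 30 nearLowL [440. 271.] 97.5 30 nearUpR [575. 217.] 
barend [505. 294.]
barend [509. 256.]
```

The saddle's corners match fully closed to within about 2 mm. I'll confirm with a light grip and a small push: friction would be low, so any reaction must be the stop.

```bash
python3 -m inch '[0,0,0,0,0,0,0,0,0,0,0,1,0,0,0,0,1,0,0,0,0,1,0,0,0,0,1,0,0,0]' 5;  python3 -m inch '[0,0,0,0,0,0,-1,0,0,0,0,-1,0,0,0,0,-1,0,0,0,0,-1,0,0,0]' 12
```

```text
t: 8.6
tool_pos: [0.4551, 0.1231, 0.087]
orientation: [2.203, 2.229, -0.008]
force: [2.9, -27.5, 1.0]
opening: 0.0138
gripper_force: 16.3
t: 9.02
tool_pos: [0.4551, 0.1231, 0.087]
orientation: [2.204, 2.23, -0.006]
force: [4.4, -21.4, 1.2]
opening: 0.0138
gripper_force: 22.6
```

```bash
python3 -c '
from plant import job
print(job.close_job())'
```

```text
the job is handed in; nothing more can be done
None
```

The job is handed in: the tray is pulled out about 72 mm with the pointer on the red band (within about 1 mm of its middle), the lever was then slid to its stop, and the gripper still holds the bar; I didn't touch the loose items.

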